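# Ratchet a collimator clamp tight with its lift-to-index lever

### The job

Tighten the collimator clamp until the steel jaw is pressed fully home against the tube. Its lever has room for only a short clockwise swing between two posts, so lift it out of its teeth, carry it back, let it drop in again and swing again until the nut will go no further. Leave the tight clamp with its lever parked beside the post where its swing begins (the anticlockwise end), carried there lifted so that the nut is not undone, dropped fully into its teeth and let go, and do not disturb the cleaner bottle, lens cap and remote control.

Things in the scene. Friction and masses are not known exactly. Their poses are not given: they have to be found in the camera images.
- stand: Yellow cast stand fixed to the bench, base plate 295 x 200 x 18 mm. Origin on the bench under the clamp's vertical axis; x points from that axis to the collimator tube (yellow, 60 mm across, lying along y, 128 mm along x, 85 mm up), z up. Two steel stop posts (24 mm thick, 125 mm high, 60 mm from the axis, robot's side) bound the lever's swing.
- nut_top (a point): On the clamp axis, 93 mm up: top of the round steel nut (84 mm across) with 16 upright face teeth 6 mm tall, one every 22.5 degrees; the lever's hub sits over it. Clockwise from above it pushes the jaw 4 mm per rad to the tube, for 1.5 to 2.1 rad, then stops dead. It stays where left; turning it takes about 0.35 N m (3 N at the handle).
- grip (a point): Centre (half-way up) of the lever's handle: upright black cylinder 30 mm across, 60 mm tall, spinning freely on its pin at the lever's end, 125 mm from the clamp axis; centre 142 mm above the bench when the lever is down in its teeth. The lever's bar (18 mm wide) runs from 6 mm under the handle to the hub. z up; x, y spin.
- lever (a joint): Swing about the clamp axis, rad: 0 at the post where the swing begins (parking end), clockwise from above to 1.40 at the other. The handle lies from the axis towards (-cos(0.70 - q), -sin(0.70 - q)) in the stand's x, y. Down in its teeth the lever takes the nut with it, both ways, with about 6 degrees of play; lifted over 7 mm it swings freely.
- lever_lift (a joint): Height of the lever above its lowest place, m, 0 to 0.020. 0 = dropped into its teeth; about 0.0055 = resting on top of the nut's teeth, not engaged (it then slides over them lightly and drops by itself at the next gap, at most 22.5 degrees on). It may start either way. A spring and its weight (about 6 N) bring it down when let go.
- jaw_face (a point): Middle of the face of the moving steel jaw (a block 90 mm wide, 55 mm tall) that meets the tube; x as the stand's x. The jaw slides along it.
- tube_face (a point): The line of the tube's side nearest to the jaw, fixed to the stand, axes as the stand's. The clamp is fully tight when the jaw's face reaches this point (distance 0); it starts 6 to 8.4 mm short.
- cleaner: Bystander: upright bottle 52 mm across, 140 mm tall, beside the stand on its +y side; origin at the centre of its foot.
- lens_cap: Bystander: black rubber disc 60 mm across, 26 mm tall, on the bench on the robot's side of the stand; origin under its centre.
- remote: Bystander: white remote control 150 x 48 x 18 mm lying on the bench on the robot's side of the stand; origin under its centre, long axis x.

How it is judged:
At the end, for the whole second after the job is handed in: The jaw's face is within 0.8 mm of the tube, the lever stands within 0.55 rad (32 degrees) of the post where its swing begins, is down in its teeth to within 3 mm, and is at rest (horizontal distance between jaw_face and tube_face below 0.0008 m and value of joint lever below 0.55 rad and value of joint lever_lift below 0.003 m and velocity of joint lever between -0.05 and 0.05 rad/s); the robot touches nothing.
It fails at once if the cleaner bottle is shifted by more than 40 mm or knocked over (distance of cleaner from where it was at the start of the episode above 0.04 m or angle between cleaner's own z axis and vertical above 0.5 rad).
It fails at once if the lens cap or the remote control is shifted by more than 40 mm (distance of any of lens_cap, remote from where it was at the start of the episode above 0.04 m).
It also fails if it takes over 69 s, if anything falls off the work surface, if the arm or the gripper's body presses on something with over 40 N, if the wrist force passes 120 N, or if a joint passes its speed limit or range.

### The arm

A 7-joint arm with a two-finger parallel gripper is mounted at the origin on the work surface. World frame = base frame: x ahead of the robot, y to its left, z up, the work surface at z = 0. Lengths are in m, angles in rad, forces in N, time in s.
With the tool pointing down it reaches from about 0.425 to 0.95 m from the base axis. Payload 16.7 kg.
Tool frame: the origin (TCP) lies midway between the tips of the shut fingers; the grasp point (between the pads) lies 19 mm behind it; z points along the fingers, y is the direction in which the jaws open and shut (so a half turn about z gives the same grasp; the last joint's range is limited). The gripper opens to 94 mm and grips with 3 to 60 N. Pads are 16 mm wide; open, the fingers measure 119 mm over their backs; the gripper's body (75 mm by 177 mm) begins 78 mm behind the grasp point.
Start: joints at [-1.375, 0.426, 0.074, 1.606, -0.034, 1.111, -0.067], TCP at [0.228, 0.635, 0.205] pointing down, gripper open.
Joint ranges: [-2.85, 2.85], [-0.5, 2.14], [-1.23, 1.37], [0.21, 2.46], [-1.02, 4.16], [0.16, 2.05], [-2.73, 2.73]. Speed limits (rad/s): [1.89, 1.89, 2.39, 2.39, 3.01, 3.01, 3.01].

### API

Orientations are given as a unit quaternion [w, x, y, z].
In Python, from cell import state, camera, camera_info, env gives the robot as it stands.
- The arm moves only by the shell command python3 -m creep 'ROWS' [FORCE]. ROWS is text: rows parted by semicolons, each of 5 numbers parted by spaces: the shift along the world's x, y, z in cm, then the turn about the world's z in degrees, then the finger opening in cm, from 0 to 9.4. In form: x y z twist claw; .... A call has 1 to 12 rows; each row shifts and turns the pose as measured when the row begins; what a row does not reach is not made up. A row lasts 1/12 s, in which the tool goes at most 41.7 mm and 7.16 degrees, less where a joint would pass 70% of its speed; a pose out of reach is approached as far as the arm can. A call with a gripper value outside its range is refused whole. The fingers move at their own pace and stop on an object; FORCE is the grip in N (left out, the last holds). Time passes only in rows, so rows that do not move let the fingers close. It gives the time, the measured TCP pose, the force and the opening at its end, in the units of the state.
- state(): the state, without advancing time (a new reading comes with each control period).
- camera(name): name is "side" or "top"; returns the picture (384x512x3 uint8, red, green, blue); there is no depth.
- camera_info(name): a dict with "intrinsics" (3x3 intrinsics, pixels), "R" (3x3) and "t" (3): a world point X has camera coordinates R X + t. Camera axes: x right, y down, z forward; pixel columns grow to the right and rows downward; lengths in m; the calibration is good to about 2 mm. A picture is of the moment at which its call begins. camera_info takes no time and is no camera call.
- env.finish_job(): hands the job in, once; it reports no verdict.
The state is a dict: "t": time; "joint_positions": joint angles; "joint_vel": joint speeds; "effort": joint torques, N m; "position": TCP position; "eef_rot": TCP orientation; "wrist_force": force on the tool from outside, world axes, zero at the start; "moment": the same for the moment, N m; "opening": finger opening in m.
Only numpy, scipy, OpenCV 4.12 (cv2) and the standard library are available. Lean on these libraries where they do the work, as an engineer would, in place of code of your own. Each camera call takes 0.05 s, during which the arm holds its last target.

## Working session

There is one attempt and no reset: what is moved stays moved. The work goes in short steps, Python scripts to look and compute and a shell command to move; the robot and the scene stay as the last step left them, time stands still between calls to the robot, and variables do not carry over. Pictures are saved under pics/ and viewed, and the job is handed in when it is done.

```bash
ls; mkdir -p pics; python3 - <<'E'
from cell import state,camera,camera_info
import cv2
s=state();print({k:s[k] for k in('t','position','eef_rot','opening','wrist_force')})
for n in('side','top'):
    cv2.imwrite(f'pics/{n}0.png',cv2.resize(camera(n)[:,:,::-1],(800,600),interpolation=cv2.INTER_CUBIC)); i=camera_info(n);print(n,i)
E
```

```text
pics
{'t': 0.0, 'position': array([0.22804013, 0.63484077, 0.20477124]), 'eef_rot': array([-5.96699901e-05,  1.71564268e-01,  9.85172720e-01, -6.40534646e-04]), 'opening': 0.09377754954101172, 'wrist_force': array([-0.09298475, -0.22960652,  0.43799625])}
side {'intrinsics': array([[364.06143987,   0.        , 256.58015975],
       [  0.        , 364.06143987, 193.86796906],
       [  0.        ,   0.        ,   1.        ]]), 'R': array([[ 0.98992046, -0.14081372, -0.01513221],
       [-0.0861194 , -0.51368436, -0.85364619],
       [ 0.11243192,  0.84634501, -0.52063345]]), 't': array([-0.59653422,  0.17463316,  0.58775069])}
top {'intrinsics': array([[491.73715512,   0.        , 253.04526416],
       [  0.        , 491.73715512, 189.5807102 ],
       [  0.        ,   0.        ,   1.        ]]), 'R': array([[-0.02642933, -0.99963378,  0.00581389],
       [-0.99797614,  0.02604811, -0.0580096 ],
       [ 0.05783691, -0.00733528, -0.9982991 ]]), 't': array([0.08792406, 0.59843816, 1.1637996 ])}
```

View pics/side0.png

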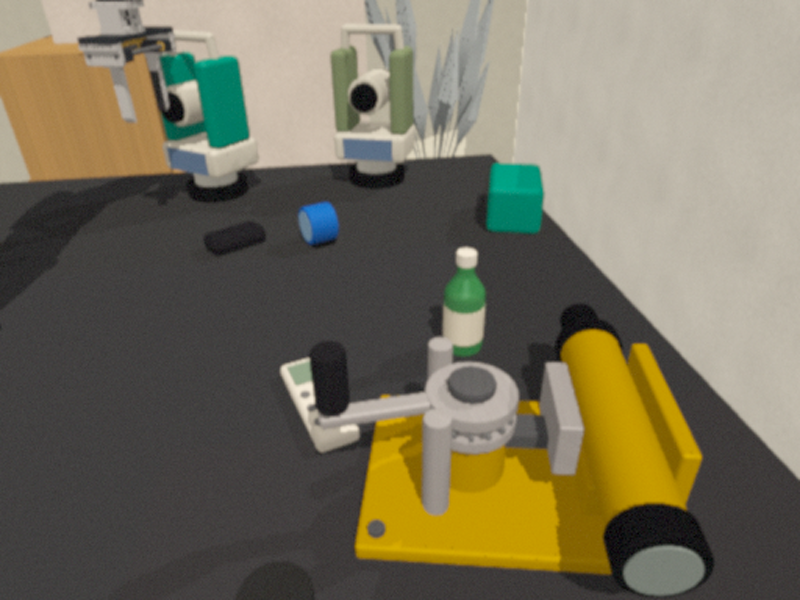

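View pics/top0.png

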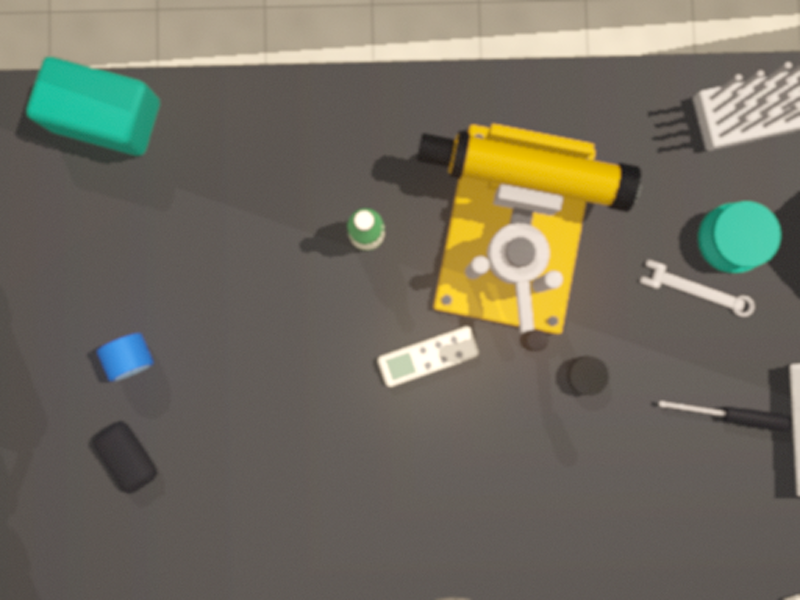

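The side view shows the lever bar running between the posts, with its handle at (330,380). In the top view the hub is at (520,252), the posts at (481,265) and (554,280), and the handle at (536,340). The lens cap is at (587,376) and the remote at (428,357).

```bash
cat > h.py <<'E'
import numpy as np,cv2
from cell import state,camera,camera_info
def ray(n,u,v,z):  # u,v in 800x600
    i=camera_info(n);K,R,t=i['intrinsics'],i['R'],i['t']
    u=(u+.5)*.64-.5;v=(v+.5)*.64-.5
    d=R.T@np.linalg.inv(K)@[u,v,1];c=-R.T@t
    return c+d*(z-c[2])/d[2]
def proj(n,X):
    i=camera_info(n);p=i['intrinsics']@(i['R']@np.array(X)+i['t']);p=p[:2]/p[2];return (p+.5)/.64-.5
def crop(n,name,x0,y0,x1,y1,pts=()):  # in 800x600 units
    im=camera(n)[:,:,::-1].copy();f=.64
    c=im[int(y0*f):int(y1*f),int(x0*f):int(x1*f)];k=min(800/c.shape[1],600/c.shape[0])
    c=cv2.resize(c,None,fx=k,fy=k,interpolation=cv2.INTER_CUBIC)
    for X in pts:
        p=proj(n,X);q=(((p+.5)*f-.5-np.array([int(x0*f),int(y0*f)])+.5)*k)
        cv2.circle(c,tuple(int(a) for a in q),4,(0,0,255),1)
    cv2.imwrite('pics/'+name,c);print('scale px/800px',k*f,'origin',int(x0*f)/f,int(y0*f)/f)
E
python3 - <<'E'
from h import *
print('hub',ray('top',520,252,.11)); 
for p in((481,265),(554,280)):print('post',ray('top',*p,.125))
print('handle',ray('top',537,341,.172))
print('cap',ray('top',587,376,.026),'remote',ray('top',428,357,.018))
for p in((470,126),(595,143),(435,309),(563,333)):print('base',ray('top',*p,.018))
crop('top','t1.png',400,100,660,400)
crop('side','s1.png',280,300,620,560)
E
```

```text
hub [ 0.65391154 -0.10556307  0.11      ]
post [ 0.63535026 -0.04767643  0.125     ]
post [ 0.61163587 -0.14919887  0.125     ]
handle [ 0.52730403 -0.11331137  0.172     ]
cap [ 0.47156774 -0.21500268  0.026     ] remote [0.50656086 0.02520245 0.018     ]
base [ 0.86325623 -0.05052852  0.018     ]
base [ 0.83159899 -0.2442529   0.018     ]
base [0.57970499 0.01233879 0.018     ]
base [ 0.53774679 -0.18286499  0.018     ]
scale px/800px 2.0 origin 400.0 100.0
scale px/800px 2.3132530120481927 origin 279.6875 300.0
```

View pics/t1.png

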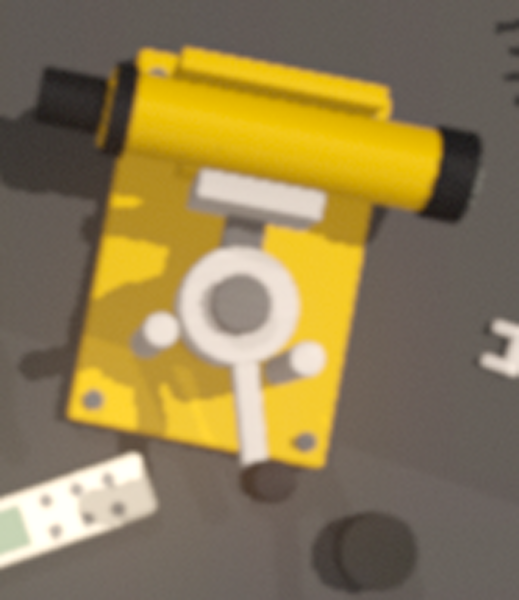

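View pics/s1.png

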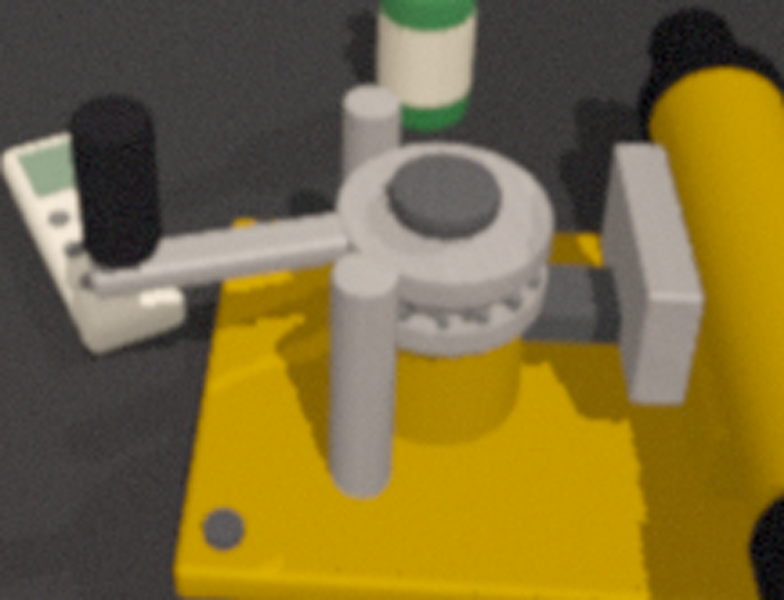

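Checks hold: both posts come out 61 mm from the axis, the handle radius is 126 mm, and the stand yaw is about -0.215. The lever is at q≈0.42. Moving towards the handle now, staying high.

```bash
python3 -m creep '2 -2 0.5 0 6;2 -2.5 0.5 0 6;2.2 -3 0.5 0 6;2 -3.2 0.5 0 6;2 -3.2 0 0 6;2 -3.2 0 0 6;2 -3.2 0 0 6;2 -3.2 0 0 6;1.8 -3.3 0 0 6;1.5 -3.6 0 0 6;1.5 -3.6 0 0 6;1.5 -3.6 0 0 6' 40; python3 -c "
from cell import state;print(state()['joint_positions'].round(2))"
```

```text
t: 1.2
position: [0.4522, 0.2477, 0.2231]
eef_rot: [-0.002, 0.165, 0.986, -0.001]
wrist_force: [1.3, 0.8, 0.4]
opening: 0.0603
[-0.87  0.15  0.27  1.95 -0.05  1.05  0.66]
```

```bash
python3 -m creep '1 -3.6 0 0 6;1 -3.6 0 0 6;1 -3.6 0 0 6;1 -3.6 0 0 6;1 -3.6 0 0 6;1 -3.6 0 0 6;1 -3.6 0 0 6;0.5 -3.6 0 0 6;0 -3 0 0 6;0 -2 0 0 6' 40; python3 - <<'E'
from h import *
print(state()['joint_positions'].round(2))
for z in(.172,.1775):print(ray('side',328.5,349.7,z),ray('top',534.5,341,z))
E
```

```text
t: 2.03
position: [0.5292, -0.1122, 0.2246]
eef_rot: [0.0, 0.166, 0.986, 0.0]
wrist_force: [-0.3, 0.1, 0.6]
opening: 0.06
[-0.38  0.2   0.54  1.91 -0.12  1.06  1.45]
[ 0.52965225 -0.10877318  0.172     ] [ 0.52739213 -0.109979    0.172     ]
[ 0.52984946 -0.11645892  0.1775    ] [ 0.52741817 -0.10895412  0.1775    ]
```

```bash
python3 -m creep '-0.1 0.2 -1 0 6;0 0 -2 0 6;0 0 -2 0 6;0 0 -2 0 6;0 0 -1.3 0 6;0 0 -1 0 6;0 0 0 0 6' 40; python3 - <<'E'
from h import *
crop('top','t2.png',400,100,660,400)
crop('side','s2.png',220,230,560,490)
E
```

```text
t: 2.62
position: [0.5271, -0.1151, 0.1274]
eef_rot: [0.001, 0.171, 0.985, 0.0]
wrist_force: [-1.2, 0.1, -0.3]
opening: 0.0599
scale px/800px 2.0 origin 400.0 100.0
scale px/800px 2.3132530120481927 origin 218.75 229.6875
```

View pics/s2.png

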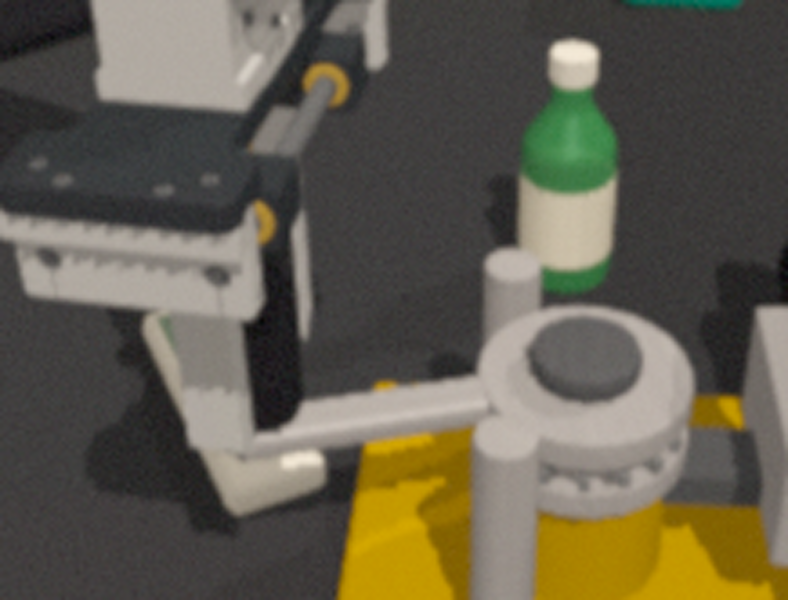

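```bash
python3 - <<'E'
from h import *
for P in((.527,-.112,.142),(.527,-.112,.127),(.514,-.15,.127),(.527,-.112,.112)):print((proj('side',P)-[218.75,229.7])*2.313)
# handle centre axis from orig side pic: bottom centre approx crop s1 (120,250)
print(proj('side',(.528,-.11,.112)), 279.7+120/2.313,300+250/2.313)
E
```

```text
[253.55346478 350.36787692]
[256.87376067 382.12964279]
[222.74305386 457.91061783]
[260.08905628 412.88698184]
[332.26430428 406.54695969] 331.5806744487678 408.084738434933
```

View pics/t2.png

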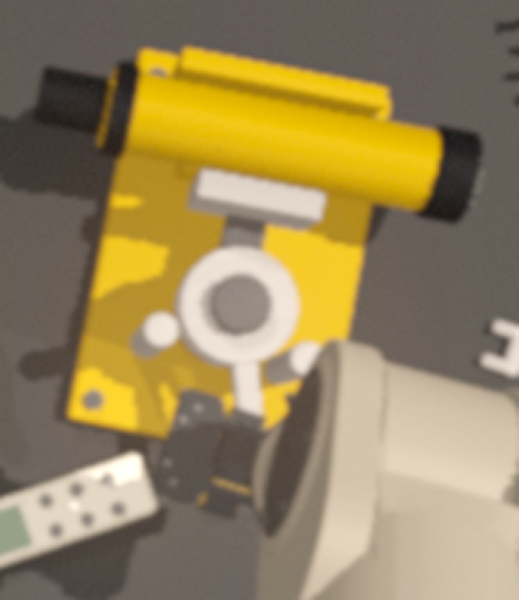

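The handle is centred between the fingers, as predicted. I'll close on it.

```bash
python3 -m creep '0 0 0.3 0 2;0 0 0 0 2;0 0 0 0 2;0 0 0 0 2;0 0 0 0 2;0 0 0 0 2' 40
```

```text
t: 3.22
position: [0.5304, -0.1151, 0.1364]
eef_rot: [0.005, 0.17, 0.985, 0.001]
wrist_force: [0.6, -0.5, -2.1]
opening: 0.0294
```

```bash
python3 -m creep '0 0 -0.3 0 2;0 0 -0.3 0 2;0 0 -0.2 0 2'; python3 - <<'E'
import numpy as np
A=np.array([.6537,-.1058])
P=lambda q:A-.125*np.array([np.cos(.485-q),np.sin(.485-q)])
for q in np.arange(0,1.45,.1):print(round(q,2),(P(q)*100).round(2))
E
```

```text
t: 3.47
position: [0.5291, -0.1154, 0.1296]
eef_rot: [0.004, 0.171, 0.985, 0.002]
wrist_force: [-8.3, 2.6, 16.3]
opening: 0.0292
0.0 [ 54.31 -16.41]
0.1 [ 53.79 -15.27]
0.2 [ 53.37 -14.09]
0.3 [ 53.08 -12.88]
0.4 [ 52.92 -11.64]
0.5 [ 52.87 -10.39]
0.6 [52.95 -9.15]
0.7 [53.16 -7.91]
0.8 [53.49 -6.71]
0.9 [53.93 -5.54]
1.0 [54.49 -4.42]
1.1 [55.16 -3.37]
1.2 [55.93 -2.38]
1.3 [56.8  -1.48]
1.4 [57.75 -0.67]
```

```bash
python3 -m creep '0 0.6 0 0 2;0 1 0 0 2;0 1 -0.05 0 2;0.05 1 -0.05 0 2;0.1 1 -0.05 0 2;0.2 1 -0.05 0 2'; python3 -c "
from cell import *;import cv2
cv2.imwrite('pics/s3.png',cv2.resize(camera('side')[:,:,::-1],(800,600)))"
```

```text
t: 3.97
position: [0.5375, -0.0606, 0.1287]
eef_rot: [0.01, 0.173, 0.985, 0.0]
wrist_force: [10.7, -7.6, -4.2]
opening: 0.0296
```

View pics/s3.png

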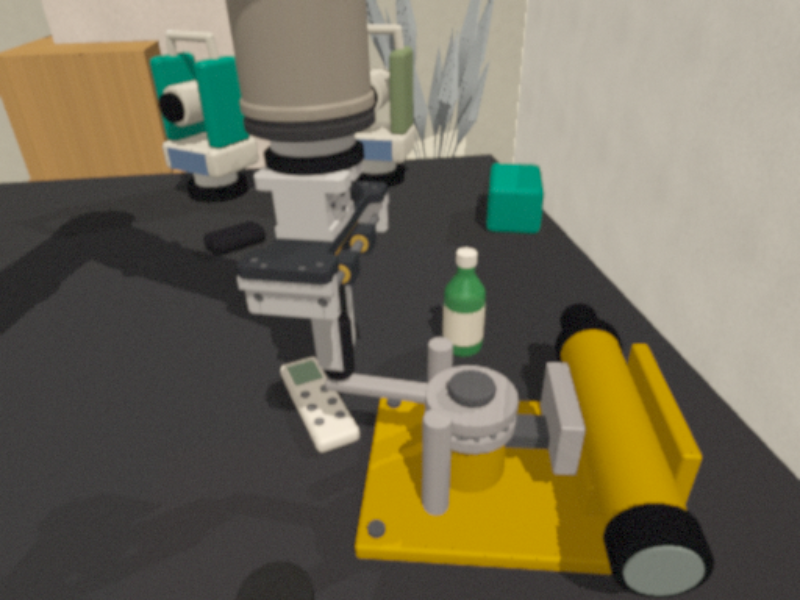

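```bash
python3 -m creep '0.4 1 -0.05 0 2;0.5 1 -0.05 0 2;0.6 1 -0.05 0 2;0.7 0.9 -0.05 0 2;0.7 0.7 -0.05 0 2;0 0 0 0 2'; cat >> h.py <<'E'
import os
def jaw():
    t=camera('top');np.save(f'top_{state()["t"]:.2f}.npy',t)
    return t
E
python3 - <<'E'
from h import *
crop('top','t3.png',400,100,660,400)
crop('side','s4.png',280,300,620,560)
E
```

```text
t: 4.52
position: [0.5705, -0.0124, 0.1265]
eef_rot: [0.013, 0.173, 0.985, -0.002]
wrist_force: [1.6, -3.0, 3.6]
opening: 0.0295
scale px/800px 2.0 origin 400.0 100.0
scale px/800px 2.3132530120481927 origin 279.6875 300.0
```

View pics/s4.png

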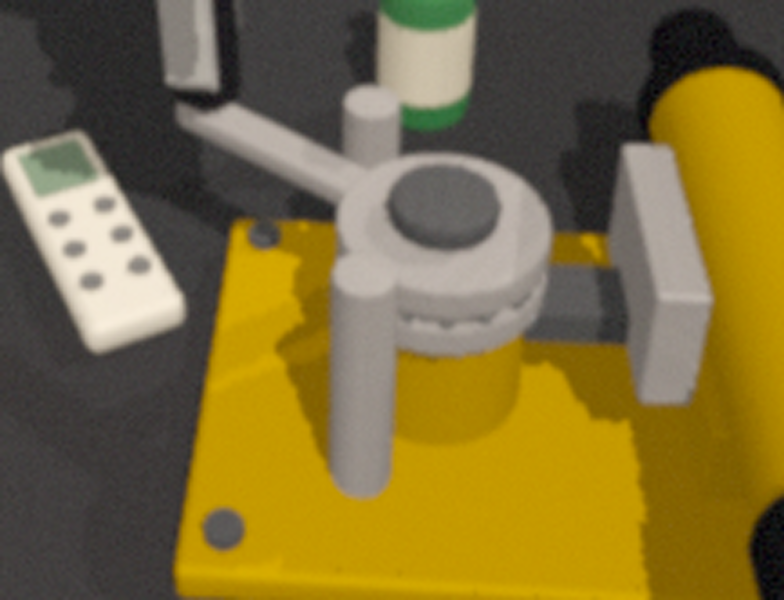

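View pics/t3.png

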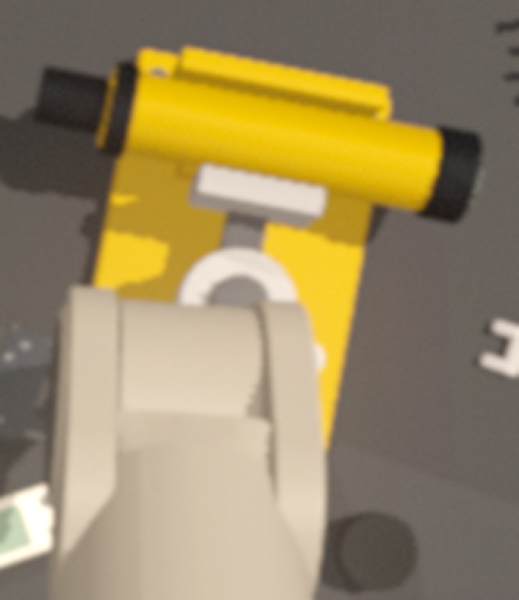

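The jaw corner moved right by 8–10 crop px, and the hub dropped about 10 px, so the lever started on the tooth tops and is now engaged. Next I lift it.

```bash
python3 -m creep '0 0 0.4 0 2;0 0 0.4 0 2;0 0 0.4 0 2;0 0 0 0 2'; python3 - <<'E'
from h import *
a=-.215;ex=np.array([np.cos(a),np.sin(a),0]);ey=np.array([-np.sin(a),np.cos(a),0]);A=np.array([.6537,-.1058,0])
T=A+.098*ex+[0,0,.085]  # tube face
print('tube face',T)
for g in(0,.004,.008):
  P=A+(.098-g)*ex-.045*ey+[0,0,.1125]; print(g,(proj('side',P)-[279.69,300])*2.313,(proj('top',P)-[400,100])*2)
crop('side','s5.png',280,300,620,560)
E
```

```text
t: 4.95
position: [0.5687, -0.0152, 0.1378]
eef_rot: [0.013, 0.174, 0.985, -0.004]
wrist_force: [4.0, -3.3, -5.3]
opening: 0.0293
tube face [ 0.74944369 -0.12670805  0.085     ]
0 [725.82115537 295.77785247] [327.45801792 181.36733   ]
0.004 [714.34328553 295.31745715] [326.47735967 186.82522926]
0.008 [702.87927738 294.85761784] [325.4962854  192.28544393]
scale px/800px 2.3132530120481927 origin 279.6875 300.0
```

View pics/s5.png

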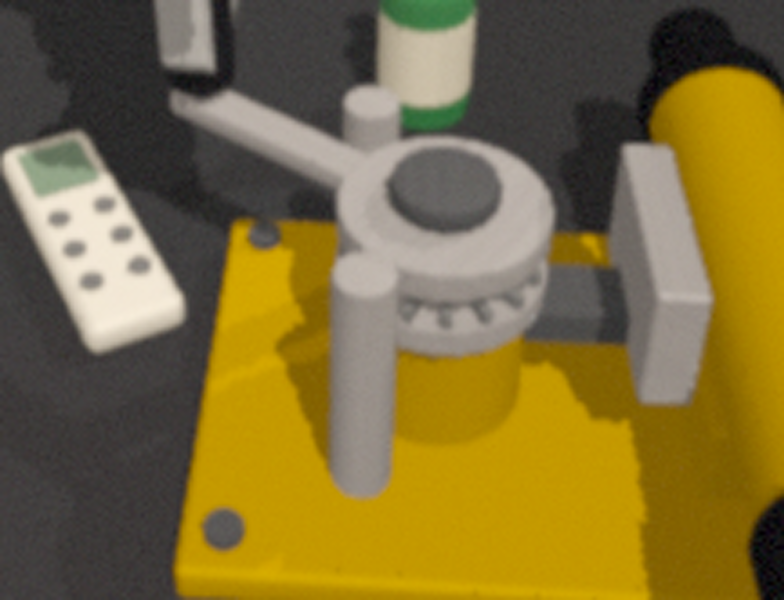

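Lifted about 11 mm, with the teeth visible below the hub. The jaw still has about 4–5 mm to go. Carrying the lever back.

```bash
python3 -m creep '-0.95 -0.85 0 0 2;-0.75 -1 0 0 2;-0.65 -1.05 0 0 2;-0.55 -1.1 0 0 2;-0.45 -1.15 0 0 2;-0.3 -1.2 0 0 2;-0.2 -1.2 0 0 2'
```

```text
t: 5.58
position: [0.5303, -0.0924, 0.137]
eef_rot: [0.016, 0.174, 0.985, -0.004]
wrist_force: [8.7, 0.1, -6.2]
opening: 0.0292
```

```bash
python3 -m creep '-0.1 -1.2 0.1 0 2;0.05 -1.2 0 0 2;0.15 -1.2 0 0 2;0.25 -1.2 0 0 2;0.4 -1 0 0 2;0 0 0 0 2'
```

```text
t: 6.08
position: [0.5385, -0.1512, 0.1378]
eef_rot: [0.018, 0.174, 0.985, -0.002]
wrist_force: [5.6, 2.1, -6.4]
opening: 0.0293
```

```bash
python3 -m creep '0.1 -0.25 -0.3 0 2;0 0 -0.4 0 2;0 0 -0.4 0 2;0 0 -0.2 0 2'; python3 - <<'E'
from h import *
crop('side','s6.png',280,300,620,560)
E
```

```text
t: 6.42
position: [0.5382, -0.1536, 0.1238]
eef_rot: [0.017, 0.174, 0.985, -0.001]
wrist_force: [-9.0, -2.9, 20.5]
opening: 0.0299
scale px/800px 2.3132530120481927 origin 279.6875 300.0
```

View pics/s6.png

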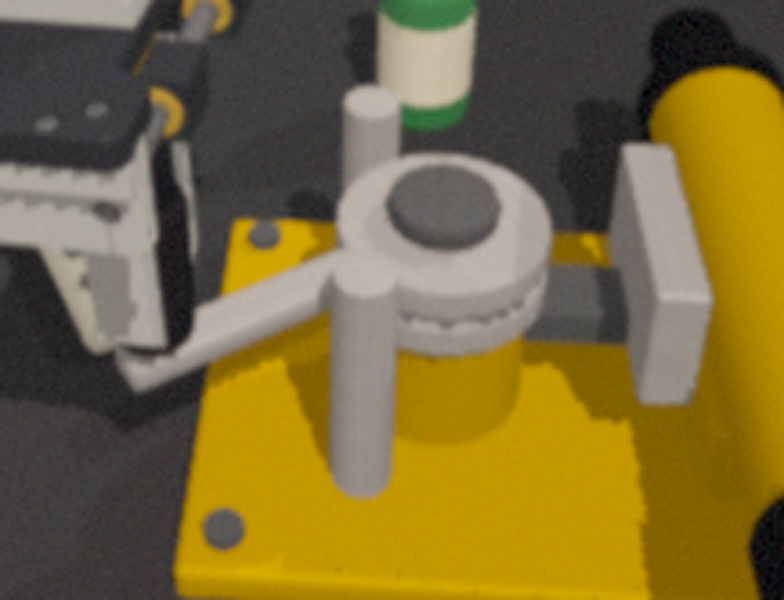

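Fully engaged: the tooth gap looks the same as in s4. Second swing now.

```bash
python3 -m creep '-0.4 1.1 0.1 0 2;-0.35 1.2 0 0 2;-0.2 1.2 0 0 2;-0.1 1.2 0 0 2;0 1.2 0 0 2;0.1 1.2 0 0 2;0.2 1.2 0 0 2;0.3 1.2 0 0 2'
```

```text
t: 7.13
position: [0.537, -0.0622, 0.1269]
eef_rot: [0.025, 0.178, 0.984, -0.003]
wrist_force: [10.7, -6.9, -4.8]
opening: 0.0296
```

```bash
python3 -m creep '0.4 1 -0.1 0 2;0.5 1 -0.05 0 2;0.6 1 -0.05 0 2'; python3 -m creep '0.65 0.9 0 0 2;0.7 0.8 0 0 2'
```

```text
t: 7.38
position: [0.5527, -0.032, 0.1252]
eef_rot: [0.026, 0.179, 0.984, -0.004]
wrist_force: [0.7, -9.4, 6.4]
opening: 0.0295
t: 7.55
position: [0.5585, -0.0247, 0.1232]
eef_rot: [0.019, 0.181, 0.983, -0.011]
wrist_force: [-39.6, -50.2, 24.6]
opening: 0.0298
```

The force rose sharply to 64 N at q≈1.19, well before the post, so this is probably the hard stop. I'll hold a reduced push and look.

```bash
python3 -m creep '0.1 0.15 0 0 2'; python3 - <<'E'
from h import *
crop('side','s7.png',280,300,620,560)
crop('top','t7.png',400,100,660,400)
E
```

```text
t: 7.63
position: [0.556, -0.0282, 0.1222]
eef_rot: [0.016, 0.183, 0.983, -0.014]
wrist_force: [-9.2, -10.1, 16.8]
opening: 0.0297
scale px/800px 2.3132530120481927 origin 279.6875 300.0
scale px/800px 2.0 origin 400.0 100.0
```

View pics/s7.png

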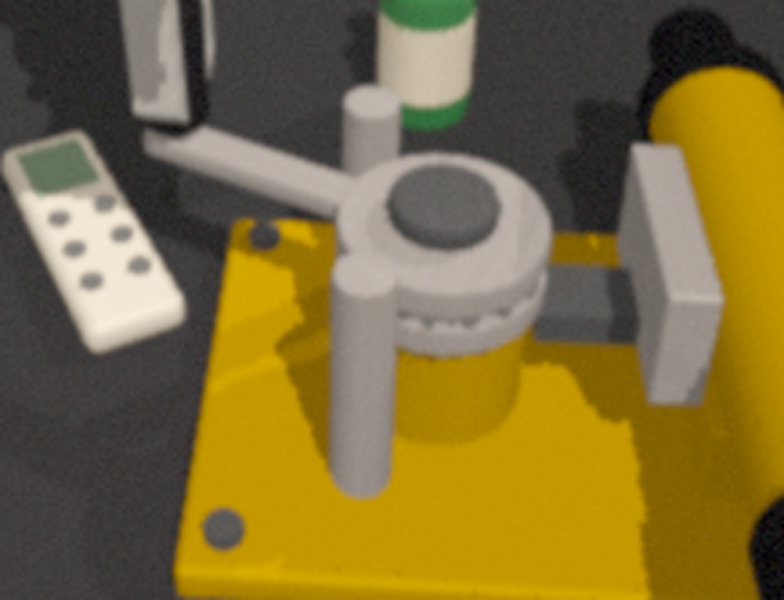

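View pics/t7.png

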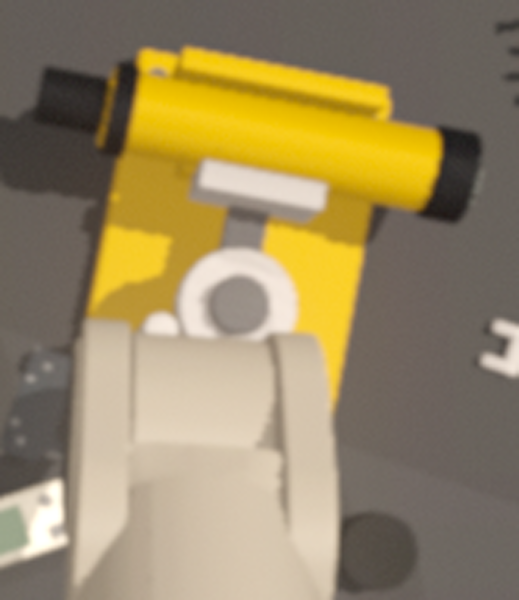

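The jaw edge is at 721 in the crop (start 701), so it has travelled about 7 mm, and the hub is fully down. One more gentle push to confirm it is a dead stop.

```bash
python3 -m creep '0.25 0.3 0 0 2;0.25 0.3 0 0 2';python3 -m creep '0.25 0.3 0.1 0 2'; python3 - <<'E'
from h import *
crop('side','s8.png',500,340,620,490)
E
```

```text
t: 7.9
position: [0.556, -0.0283, 0.1215]
eef_rot: [0.012, 0.186, 0.982, -0.017]
wrist_force: [-17.2, -13.1, 21.4]
opening: 0.0296
t: 7.98
position: [0.5561, -0.0283, 0.1222]
eef_rot: [0.01, 0.187, 0.982, -0.019]
wrist_force: [-13.0, -16.2, 14.2]
opening: 0.0296
scale px/800px 4.0 origin 500.0 339.0625
```

View pics/s8.png

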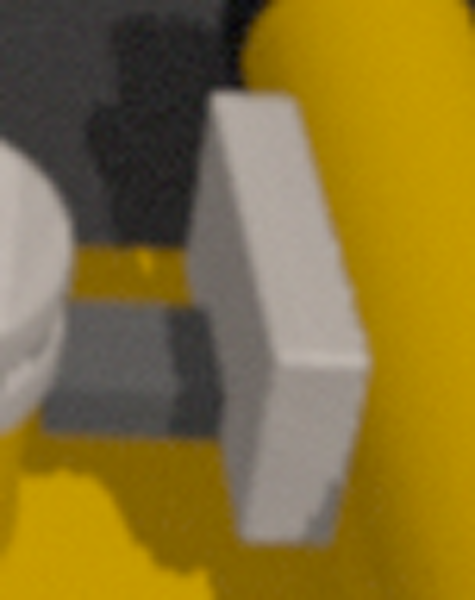

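The stop is solid: pushing with about 21 N moved nothing, against the 3 N needed to turn the nut. Now I relax into the play, lift and carry back to q≈0.31, two teeth back, which falls inside a gap.

```bash
python3 -m creep '-0.2 -0.25 0.1 0 2;-0.2 -0.2 0.4 0 2;0 0 0.4 0 2;0 0 0.4 0 2;0 0 0 0 2'; python3 - <<'E'
from h import *
crop('side','s9.png',280,300,620,560)
E
```

```text
t: 8.45
position: [0.5537, -0.0351, 0.1355]
eef_rot: [0.011, 0.189, 0.982, -0.02]
wrist_force: [3.5, -2.7, -5.6]
opening: 0.0297
scale px/800px 2.3132530120481927 origin 279.6875 300.0
```

View pics/s9.png

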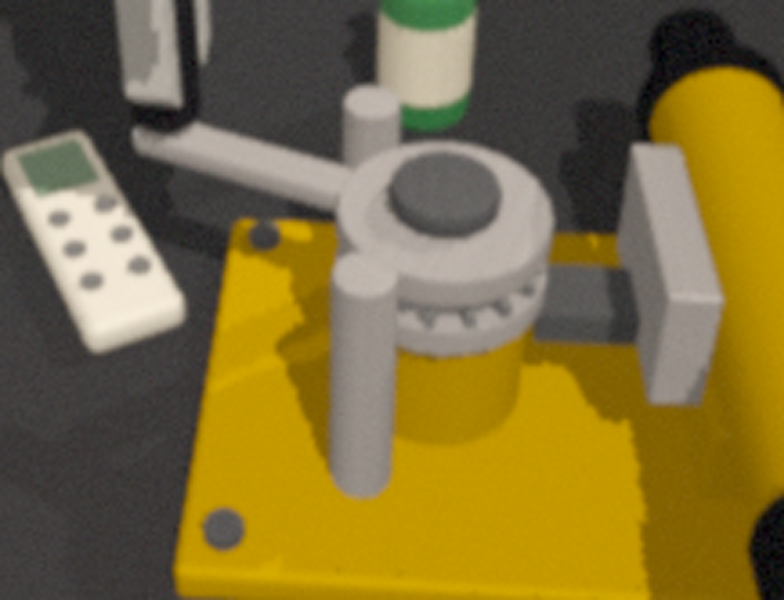

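```bash
python3 -m creep '0 0 0.3 0 2;-0.5 -0.9 0.1 0 2;-0.6 -1.1 0 0 2;-0.45 -1.15 0 0 2;-0.35 -1.2 0 0 2;-0.25 -1.2 0 0 2;-0.15 -1.2 0 0 2'
```

```text
t: 9.08
position: [0.5316, -0.1018, 0.1366]
eef_rot: [0.012, 0.187, 0.982, -0.02]
wrist_force: [10.3, 1.0, -4.5]
opening: 0.0293
```

```bash
python3 -m creep '-0.2 -1 0.2 0 2;0 -1 0 0 2;0.1 -0.6 0 0 2;0 0 0 0 2';  python3 - <<'E'
from h import *
crop('side','s10.png',280,300,620,560)
E
```

```text
t: 9.42
position: [0.5342, -0.1305, 0.1392]
eef_rot: [0.017, 0.187, 0.982, -0.018]
wrist_force: [5.1, 0.5, -6.0]
opening: 0.0291
scale px/800px 2.3132530120481927 origin 279.6875 300.0
```

View pics/s10.png

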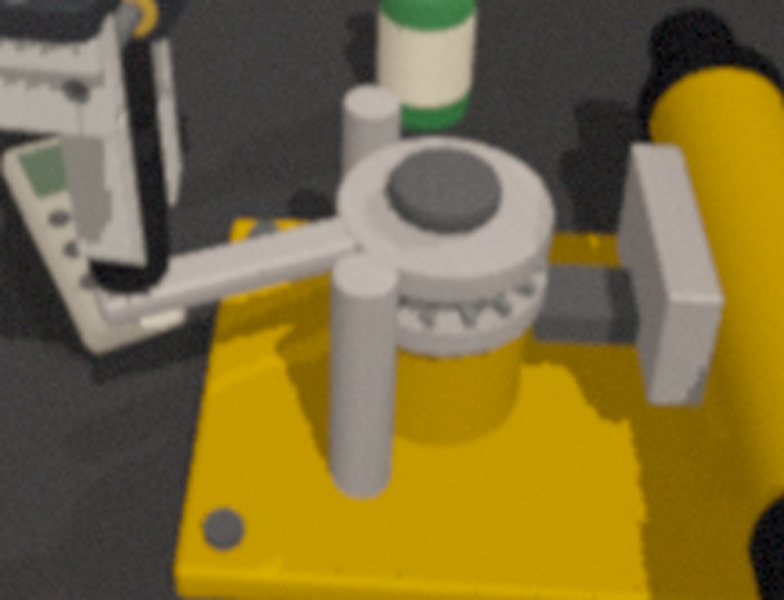

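```bash
python3 -m creep '-0.1 0.3 -0.2 0 2;0 0 -0.4 0 2;0 0 -0.4 0 2;0 0 -0.3 0 2'; python3 - <<'E'
from h import *
crop('side','s11.png',280,300,620,560)
E
```

```text
t: 9.8
position: [0.5322, -0.1273, 0.1252]
eef_rot: [0.017, 0.188, 0.982, -0.017]
wrist_force: [-10.9, -1.8, 19.7]
opening: 0.0296
scale px/800px 2.3132530120481927 origin 279.6875 300.0
```

View pics/s11.png

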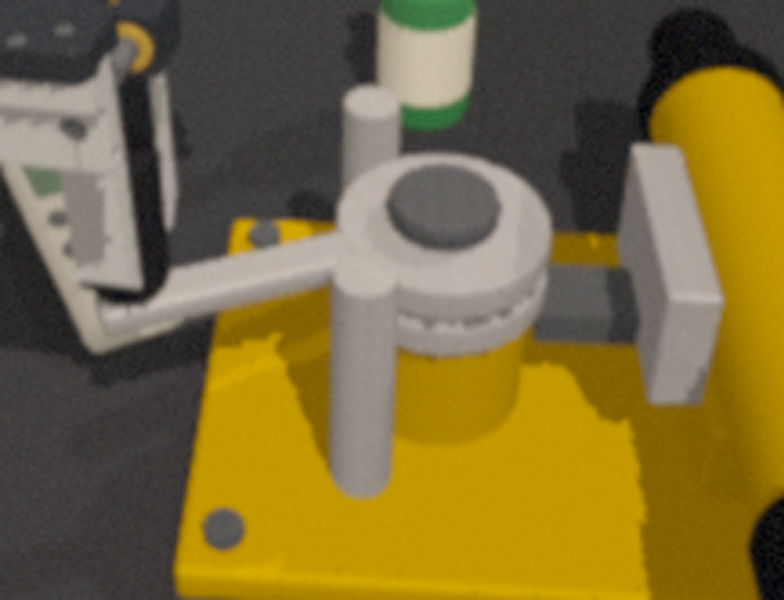

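Dropped in, with the hub at the engaged height and the jaw still at 721. I'll do a gentle clockwise check, then release.

```bash
python3 -m creep '0 0.3 0.1 0 2;0 0.3 0 0 2';python3 -m creep '0 0.3 0 0 2;0 0.2 0 0 2'; python3 -m creep '0 -0.1 0 0 2'
```

```text
t: 10.02
position: [0.5319, -0.1242, 0.1264]
eef_rot: [0.018, 0.189, 0.982, -0.018]
wrist_force: [-0.6, -13.8, 6.5]
opening: 0.0296
t: 10.18
position: [0.5321, -0.124, 0.1271]
eef_rot: [0.019, 0.191, 0.981, -0.02]
wrist_force: [2.7, -9.9, 5.5]
opening: 0.0294
t: 10.27
position: [0.5324, -0.1261, 0.1275]
eef_rot: [0.02, 0.191, 0.981, -0.021]
wrist_force: [3.9, -0.4, 3.4]
opening: 0.0295
```

Still hard against the stop: 14 N clockwise moved nothing. Releasing and retreating.

```bash
python3 -m creep '0 0 0 0 3.5;0 0 0 0 4.5;0 0 0 0 6;0 0 0 0 6;0 0 0 0 6;0 0 0 0 6'; python3 - <<'E'
from h import *
crop('side','s12.png',220,230,560,490)
E
```

```text
t: 10.77
position: [0.5303, -0.1264, 0.1262]
eef_rot: [0.018, 0.191, 0.981, -0.021]
wrist_force: [-0.5, -1.2, 0.1]
opening: 0.0596
scale px/800px 2.3132530120481927 origin 218.75 229.6875
```

View pics/s12.png

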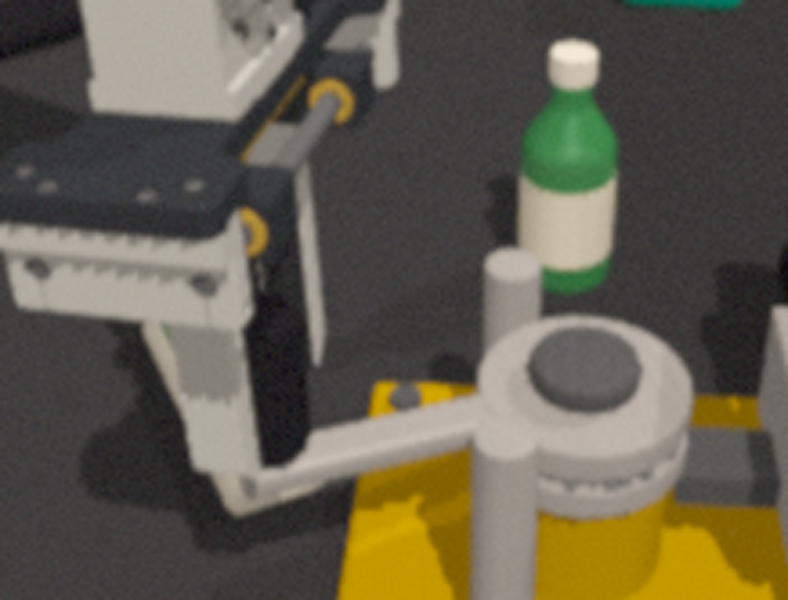

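Free and clear on both sides, with zero force. Now straight up, then away in -x.

```bash
python3 -m creep '0 0 1 0 6;0 0 1.5 0 6;0 0 2 0 6;0 0 2 0 6;0 0 2 0 6;0 0 2 0 6;0 1.5 1 0 6;0 3.5 0 0 6;0 3.5 0 0 6;0 3.5 0 0 6;0 3.5 0 0 6;0 2 0 0 6'; python3 -m creep '0 3.5 0 0 6;0 3.5 0 0 6;0 3.5 0 0 6;0 2 0 0 6;0 0 0 0 6;0 0 0 0 6'; python3 - <<'E'
from h import *
crop('side','s13.png',280,300,620,560)
crop('top','t13.png',340,100,680,400)
E
```

```text
t: 11.82
position: [0.5276, 0.0483, 0.2562]
eef_rot: [0.02, 0.198, 0.98, -0.021]
wrist_force: [0.6, -0.6, 0.5]
opening: 0.0604
t: 12.32
position: [0.5256, 0.1847, 0.2613]
eef_rot: [0.022, 0.195, 0.98, -0.019]
wrist_force: [-0.3, -1.0, 0.1]
opening: 0.06
scale px/800px 2.3132530120481927 origin 279.6875 300.0
scale px/800px 2.0 origin 339.0625 100.0
```

View pics/s13.png

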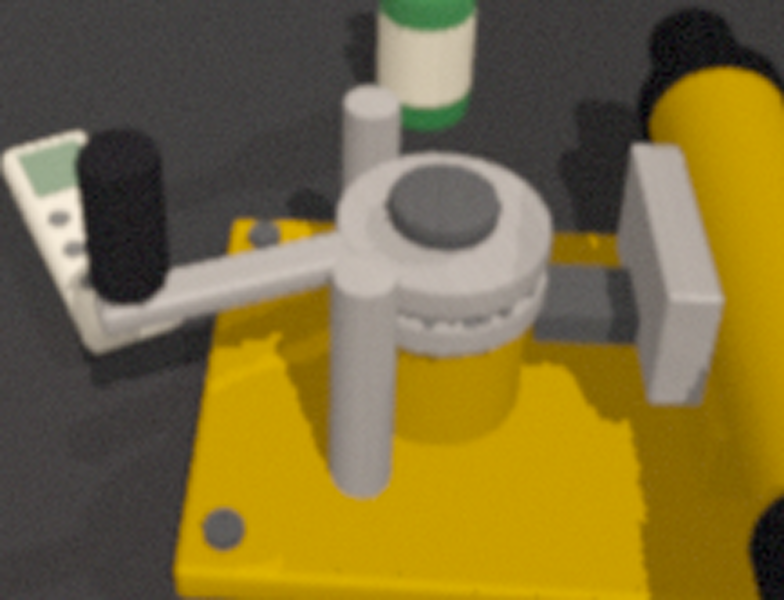

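View pics/t13.png

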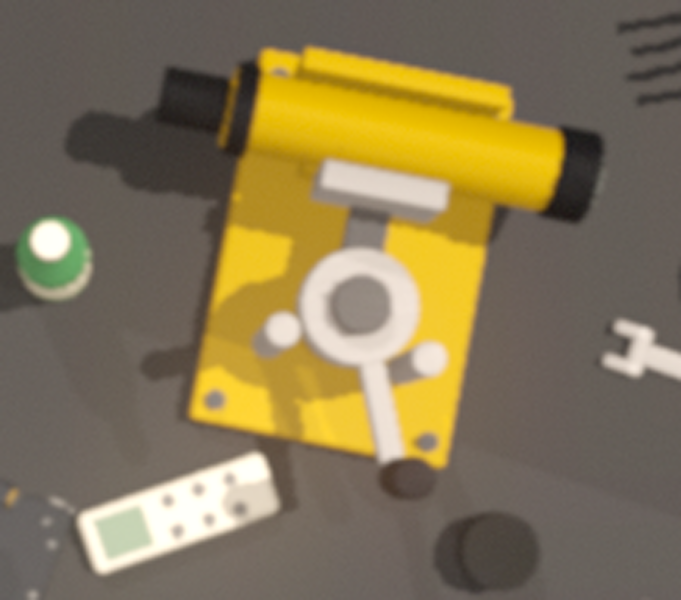

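```bash
python3 - <<'E'
from h import *
A=np.array([.6537,-.1058])
for P in (ray('top',542,338.5,.172)[:2], ray('side',279.7+119/2.313,300+148/2.313,.172)[:2]):
    d=A-P;print(P,np.hypot(*d),.485-np.arctan2(d[1],d[0]))
from cell import env
s=state();print(s['t'],abs(s['joint_vel']).max())
env.finish_job()
E
```

```text
[ 0.53045084 -0.12010113] 0.12407609370257337 0.36948231707771406
[ 0.53109761 -0.12836745] 0.12466208965760313 0.3029674055917576
12.4167 0.018418338862386748
the job is handed in; nothing more can be done
```

The clamp is tight, the lever is parked and released, and I handed the job in at 12.4 s. No verdict came back.

**What I did:** I gripped the handle, which started resting on the tooth tops, and swung it clockwise until it dropped in. I then lifted it about 11 mm, carried it back three teeth, dropped it in and swung again until the nut stopped dead at q ≈ 1.15–1.19. Finally I lifted it, carried it back two teeth, dropped it in, opened the fingers and withdrew.

**Last checks:**
- **Tightness:** Pushing again with 21 N at the stop, and 14 N after parking, moved nothing; the nut normally turns at about 3 N. The jaw moved about 7 mm in the images, within the expected 6–8.4 mm, and did not move during the carry-back or release.
- **Lever:** It stands at q ≈ 0.30 from the side view and 0.37 from the top view, both under 0.55. The hub is at its fully dropped height in the pictures.
- **Bystanders:** The bottle and remote look unmoved in both views, and the lens cap looks unmoved in the top view.
- **Robot:** It is clear of everything, with near-zero force. The highest wrist force I read was about 69 N, when the nut hit its stop.

**Disagreement:** My absolute projection still put the jaw about 1.7 mm short of the tube. That is within the 2 mm camera calibration error, so I trusted the dead stop instead.

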